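# Bush the model plinth

### The arm

A 6-joint arm with a two-finger parallel gripper is mounted at the origin on the work surface. World frame = base frame: x ahead of the robot, y to its left, z up, the work surface at z = 0. Lengths are in m, angles in degrees, forces in N, time in s.
With the tool pointing down it reaches from about 0.25 to 0.725 m from the base axis. Payload 4 kg.
Tool frame: the origin (TCP) lies midway between the tips of the shut fingers; the grasp point (between the pads) lies 19 mm behind it; z points along the fingers, y is the line along which they close (so a half turn about z gives the same grasp; the last joint's range is limited). The gripper opens to 85 mm and grips with 20 to 120 N. Pads are 22 mm wide; open, the fingers measure 114 mm over their backs; the gripper's body (76 mm by 85 mm) begins 54 mm behind the grasp point. The pads swing forward as they close: fully open they stand 13 mm farther back than shut.
Start: joints at [74.427, 13.785, 0.286, 76.501, 0, 90], TCP at [0.134, 0.482, 0.231] pointing down, gripper open.
Joint ranges: [-155.79, 155.79], [-60.16, 107.12], [-62.33, 73.08], [-114, 123.19], [-81.49, 82.49], [-180, 180]. Speed limits (degrees/s): [159.86, 159.86, 180, 180, 180, 180].

### API

Orientations are given as [roll, pitch, yaw] about the fixed x, y, z axes, in that order (R = Rz(yaw) Ry(pitch) Rx(roll)).
In Python, from cell import manip gives the robot as it stands.
- The arm moves only by the tool jog_arm, never from a script. Its argument "motion" is a list of rows, each a list of 7 numbers: the turn, a rotation vector about the tool's x, y, z each as a share of pi/4 rad, from -1 to 1, then the shift along the tool's x, y, z each as a share of 0.4 m, from -1 to 1, then the closure, from 0 (fully open) to 1 (shut). A call has 1 to 20 rows; each row shifts and turns the commanded pose from where the row before left it, along the tool's axes as they then stand; what a row does not reach is not made up. A row lasts 1/8 s, in which the tool goes at most 62.5 mm and 10.7 degrees, less where a joint would pass 70% of its speed; a pose out of reach is approached as far as the arm can. A call with a number of a shift or a turn outside -1 to 1 is refused whole. A call with a gripper value outside its range is refused whole. The fingers move at their own pace and stop on an object; "newtons" is the grip in N (left out, the last holds). Time passes only in rows, so rows that do not move let the fingers close. It gives the time, the measured TCP pose, the force, the opening and the grip force at its end, in the units of the state.
- manip.state(): the state, without advancing time (a new reading comes with each control period).
- manip.capture(name): name is "scene" or "top"; returns the picture (480x640x3 uint8, blue, green, red); there is no depth.
- manip.get_calibration(name): a dict with "fov_y" (degrees; the focal length in pixels is half the picture's height over the tangent of half this angle, whatever the lens; pixels are square), "cx", "cy" (the principal point, pixels), "D" ([k1, k2, p1, p2, k3] as OpenCV has them; the pictures are not rectified), "world_from_camera" (4x4, takes a point from camera to world coordinates). Camera axes: x right, y up, looking along -z (the intrinsics and any distortion apply to the point x, -y, -z); pixel columns grow to the right and rows downward; lengths in m; the calibration is good to about 2 mm. A picture is of the moment at which its call begins. get_calibration takes no time and is no camera call.
- manip.finish_job(): hands the job in; it is judged then, once.
The state is a dict: "time_s": time; "joint_pos": joint angles; "qvel": joint speeds; "joint_efforts": joint torques, N m; "eef_pos": TCP position; "tool_rot": TCP orientation; "ft_force": force on the tool from outside, world axes, zero at the start; "wrist_torque": the same for the moment, N m; "grip_width": finger opening in m; "finger_force": force on a finger pad.
Only numpy, scipy, OpenCV 4.12 (cv2) and the standard library are available. Lean on these libraries where they do the work, as an engineer would, in place of code of your own. Each camera call takes 0.05 s, during which the arm holds its last target. There are 200 camera calls.

### The job

Push the plywood offcuts off the top of the wooden plinth, without lifting them, so that they drop into the steel waste chute along its side. Then pick the flanged brass bushes out of the tray, leaving the other parts in it, and press each one into a bore of its own until its flange is fully home on the plinth, stopping as soon as the force rises so that nothing is rammed. Do not disturb the glue bottle, the mug or the spatula.

Things in the scene. Friction and masses are not known exactly. Their poses are not given: they have to be found in the camera images.
- plinth: Pale wooden plinth block for a model, screwed to the bench: 160 mm (its x) by 220 mm (its y), flat top 50 mm above the bench, four blind bores in its top, two by two. Origin: centre of its underside; z up. A steel waste chute is fixed along its whole near (-x) side.
- chute (a point): Middle of the chute's mouth, level with the plinth's top, 130 mm towards the plinth's -x from its centre. The chute is an open-topped steel box as wide as the plinth (220 mm) and 100 mm long in x, starting right at the top's -x edge; floor 4 mm above the bench, a slope below the plinth's edge; outer wall 45 mm tall, end walls 4 mm thick and 58 mm tall.
- tray: Grey open sorting tray, 220 mm (its x) by 300 mm (its y), walls 5 mm thick and 30 mm tall, inner floor 5 mm above the bench; stays put. Origin: centre of its underside.
- bore0 (a point): Mouth centre of a bore (x -30, y -65 mm on the plinth), level with its top; 39 mm across, 2 mm chamfer. A nylon collar in it, 6 mm down, held by friction, first carries a bush with its flange 10 mm above the plinth; at 8 to 10 N it gives way and stays where pushed, until the flange meets the plinth and the force rises sharply. A bush can be lifted out freely. All bores are alike.
- bore1 (a point): Mouth centre of a bore (x -30, y 65 mm on the plinth), level with its top; 39 mm across, 2 mm chamfer. A nylon collar in it, 6 mm down, held by friction, first carries a bush with its flange 10 mm above the plinth; at 8 to 10 N it gives way and stays where pushed, until the flange meets the plinth and the force rises sharply. A bush can be lifted out freely. All bores are alike.
- bore2 (a point): Mouth centre of a bore (x 45, y -65 mm on the plinth), level with its top; 39 mm across, 2 mm chamfer. A nylon collar in it, 6 mm down, held by friction, first carries a bush with its flange 10 mm above the plinth; at 8 to 10 N it gives way and stays where pushed, until the flange meets the plinth and the force rises sharply. A bush can be lifted out freely. All bores are alike.
- bore3 (a point): Mouth centre of a bore (x 45, y 65 mm on the plinth), level with its top; 39 mm across, 2 mm chamfer. A nylon collar in it, 6 mm down, held by friction, first carries a bush with its flange 10 mm above the plinth; at 8 to 10 N it gives way and stays where pushed, until the flange meets the plinth and the force rises sharply. A bush can be lifted out freely. All bores are alike.
- bush0: Flanged brass bush, about 0.16 kg: spigot 36 mm across and 16 mm long below, flange 44 mm across and 9 mm thick on top, overall 25 mm tall, a dark 12 mm centre hole marked on its flat top (solid to the touch). Starts upright in the tray, spigot down. Origin: centre of the spigot's lower end; z towards the flange. May be absent.
- bush1: Flanged brass bush, about 0.16 kg: spigot 36 mm across and 16 mm long below, flange 44 mm across and 9 mm thick on top, overall 25 mm tall, a dark 12 mm centre hole marked on its flat top (solid to the touch). Starts upright in the tray, spigot down. Origin: centre of the spigot's lower end; z towards the flange. May be absent.
- bush2: Flanged brass bush, about 0.16 kg: spigot 36 mm across and 16 mm long below, flange 44 mm across and 9 mm thick on top, overall 25 mm tall, a dark 12 mm centre hole marked on its flat top (solid to the touch). Starts upright in the tray, spigot down. Origin: centre of the spigot's lower end; z towards the flange. May be absent.
- bush3: Flanged brass bush, about 0.16 kg: spigot 36 mm across and 16 mm long below, flange 44 mm across and 9 mm thick on top, overall 25 mm tall, a dark 12 mm centre hole marked on its flat top (solid to the touch). Starts upright in the tray, spigot down. Origin: centre of the spigot's lower end; z towards the flange. May be absent.
- offcut0: Plywood offcut, about 40 g, 28 mm (its x) by 46 mm (its y) by 20 mm tall, lying flat on the plinth's top, its long side roughly along the plinth's y. Origin: centre of its underside. May be absent.
- offcut1: Plywood offcut, about 40 g, 28 mm (its x) by 46 mm (its y) by 20 mm tall, lying flat on the plinth's top, its long side roughly along the plinth's y. Origin: centre of its underside. May be absent.
- offcut2: Plywood offcut, about 40 g, 28 mm (its x) by 46 mm (its y) by 20 mm tall, lying flat on the plinth's top, its long side roughly along the plinth's y. Origin: centre of its underside. May be absent.
- puck: Odd part in the tray: plain solid brass cylinder without a flange, 36 mm across, 30 mm tall, standing. Origin: centre of its underside. To be left in the tray.
- capital: Odd part in the tray: plaster column piece, 36 mm square foot 8 mm thick, shaft 24 mm across, 40 mm tall. Origin: centre of its underside. To be left in the tray.
- glue: Bystander: white glue bottle, 56 mm across, 150 mm tall, standing beyond the work. Origin: centre of its underside.
- mug: Bystander: white mug, 80 mm across, 90 mm tall, at the left. Origin: centre of its underside.
- spatula: Bystander: spatula lying on the bench at the right, along its x. Origin near its middle, on the underside.
Mind the look-alikes: they are no part of the job. What is shaped like the offcut2 but pink is not meant. Leave any purple look-alike of the bush3 alone.

How it is judged (in metres and radians):
On the way:
1. every offcut lies in the chute (x of offcut0 in the frame of plinth between -0.18 and -0.08 m and y of offcut0 in the frame of plinth between -0.11 and 0.11 m and z of each of offcut0, offcut1, offcut2 in the frame of plinth below 0.047 m and linear speed of each of offcut0, offcut1, offcut2 below 0.05 m/s and x of offcut1 in the frame of plinth between -0.18 and -0.08 m and y of offcut1 in the frame of plinth between -0.11 and 0.11 m and x of offcut2 in the frame of plinth between -0.18 and -0.08 m and y of offcut2 in the frame of plinth between -0.11 and 0.11 m), for 0.2 s.
At the end, for the whole second after the job is handed in: Every bush present stands upright in a bore, within 4 mm of its axis, with its flange within 2 mm of the plinth's top and at rest; every offcut present lies in the chute; the plain cylinder and the column piece are in the tray (all of step 1 and ((horizontal distance between bush0 and bore0 below 0.004 m and z of bush0 in the frame of plinth below 0.036 m and angle between bush0's own z axis and vertical below 0.1 rad) or (horizontal distance between bush0 and bore1 below 0.004 m and z of bush0 in the frame of plinth below 0.036 m and angle between bush0's own z axis and vertical below 0.1 rad) or (horizontal distance between bush0 and bore2 below 0.004 m and z of bush0 in the frame of plinth below 0.036 m and angle between bush0's own z axis and vertical below 0.1 rad) or (horizontal distance between bush0 and bore3 below 0.004 m and z of bush0 in the frame of plinth below 0.036 m and angle between bush0's own z axis and vertical below 0.1 rad)) and ((horizontal distance between bush1 and bore0 below 0.004 m and z of bush1 in the frame of plinth below 0.036 m and angle between bush1's own z axis and vertical below 0.1 rad) or (horizontal distance between bush1 and bore1 below 0.004 m and z of bush1 in the frame of plinth below 0.036 m and angle between bush1's own z axis and vertical below 0.1 rad) or (horizontal distance between bush1 and bore2 below 0.004 m and z of bush1 in the frame of plinth below 0.036 m and angle between bush1's own z axis and vertical below 0.1 rad) or (horizontal distance between bush1 and bore3 below 0.004 m and z of bush1 in the frame of plinth below 0.036 m and angle between bush1's own z axis and vertical below 0.1 rad)) and ((horizontal distance between bush2 and bore0 below 0.004 m and z of bush2 in the frame of plinth below 0.036 m and angle between bush2's own z axis and vertical below 0.1 rad) or (horizontal distance between bush2 and bore1 below 0.004 m and z of bush2 in the frame of plinth below 0.036 m and angle between bush2's own z axis and vertical below 0.1 rad) or (horizontal distance between bush2 and bore2 below 0.004 m and z of bush2 in the frame of plinth below 0.036 m and angle between bush2's own z axis and vertical below 0.1 rad) or (horizontal distance between bush2 and bore3 below 0.004 m and z of bush2 in the frame of plinth below 0.036 m and angle between bush2's own z axis and vertical below 0.1 rad)) and ((horizontal distance between bush3 and bore0 below 0.004 m and z of bush3 in the frame of plinth below 0.036 m and angle between bush3's own z axis and vertical below 0.1 rad) or (horizontal distance between bush3 and bore1 below 0.004 m and z of bush3 in the frame of plinth below 0.036 m and angle between bush3's own z axis and vertical below 0.1 rad) or (horizontal distance between bush3 and bore2 below 0.004 m and z of bush3 in the frame of plinth below 0.036 m and angle between bush3's own z axis and vertical below 0.1 rad) or (horizontal distance between bush3 and bore3 below 0.004 m and z of bush3 in the frame of plinth below 0.036 m and angle between bush3's own z axis and vertical below 0.1 rad)) and linear speed of each of bush0, bush1, bush2, bush3 below 0.02 m/s and x of puck in the frame of tray between -0.11 and 0.11 m and y of puck in the frame of tray between -0.15 and 0.15 m and z of each of puck, capital in the frame of tray below 0.04 m and x of capital in the frame of tray between -0.11 and 0.11 m and y of capital in the frame of tray between -0.15 and 0.15 m); the robot touches nothing.
It fails at once if a bush is rammed into the plinth with more than 80 N (contact force between any of bush0, bush1, bush2, bush3 and plinth above 80 N).
It fails at once if an offcut is lifted more than 35 mm above the plinth's top (z of any of offcut0, offcut1, offcut2 in the frame of plinth above 0.085 m).
It fails at once if the glue bottle, the mug or the spatula is moved by more than 30 mm (distance of any of glue, mug, spatula from where it was at the start of the episode above 0.03 m).
Of bush0, bush1, bush2, bush3 only 3 to 4 are there at a start; the rules pass over those that are not, and their reading is None.
Of offcut0, offcut1, offcut2 only 2 to 3 are there at a start; the rules pass over those that are not, and their reading is None.
At some moment in a run one of bush0, bush1, bush2, bush3 may be knocked a few centimetres aside while the robot is not near it.
It also fails if it takes over 210 s, if anything falls off the work surface, if the arm or the gripper's body presses on something with over 40 N, if the wrist force passes 120 N, or if a joint passes its speed limit or range.

## Working session

There is one attempt and no reset: what is moved stays moved. The work goes in short steps, Python scripts to look and compute and a tool call to move; the robot and the scene stay as the last step left them, time stands still between calls to the robot, and variables do not carry over. Pictures are saved under pics/ and viewed, at most 14 in all, crops included, and the job is handed in when it is done.

Besides the shell and the picture viewer there is one more tool, called by a JSON object that holds its "method" and its "body", one argument or row to a line. jog_arm: Moves the arm, as the interface text tells. Its arguments: {"type":"object","properties":{"motion":{"type":"array"},"newtons":{"type":"number"}},"required":["motion"]}

```bash
mkdir -p pics; cat > h.py <<'E'
import numpy as np,cv2
from cell import manip
def K(n):
    c=manip.get_calibration(n);f=240/np.tan(np.radians(c["fov_y"])/2)
    return np.array([[f,0,c["cx"]],[0,f,c["cy"]],[0,0,1.]]),np.array(c["D"],float),np.array(c["world_from_camera"],float)
def ray(n,uv,z):
    k,D,T=K(n);p=cv2.undistortPoints(np.array(uv,float).reshape(-1,1,2),k,D).reshape(-1,2)
    d=np.c_[p[:,0],-p[:,1],-np.ones(len(p))]@T[:3,:3].T;o=T[:3,3]
    return (o+d*((z-o[2])/d[:,2])[:,None])[:,:2]
def proj(n,P):
    k,D,T=K(n);q=(np.array(P,float).reshape(-1,3)-T[:3,3])@T[:3,:3]
    q=q*[1,-1,-1];return cv2.projectPoints(q,np.zeros(3),np.zeros(3),k,D)[0].reshape(-1,2)
E
python3 - <<'E'
from h import *
for n in("scene","top"):
    cv2.imwrite(f"pics/{n}0.png",manip.capture(n));k,D,T=K(n);print(n,k[0,0],D,T.round(3).tolist())
print(manip.state())
E
```

```text
scene 435.7340888701604 [-0.03477872  0.          0.          0.          0.        ] [[-0.816, -0.39, 0.427, 1.037], [0.578, -0.561, 0.593, 0.647], [0.008, 0.731, 0.683, 0.847], [0.0, 0.0, 0.0, 1.0]]
top 479.14301020687736 [-0.09658904  0.          0.          0.          0.        ] [[0.022, 0.993, -0.119, 0.444], [-1.0, 0.021, -0.011, -0.018], [-0.008, 0.12, 0.993, 1.3], [0.0, 0.0, 0.0, 1.0]]
{'time_s': 0.1, 'joint_pos': array([ 7.44251024e+01,  1.38294737e+01,  2.20616285e-01,  7.65002071e+01,
       -9.18660453e-04,  9.00025495e+01]), 'qvel': array([-0.0234365 , -0.03414991,  0.1885335 ,  0.01883277, -0.06111781,
        0.08166757]), 'joint_efforts': array([ 1.43008070e-03, -3.73137903e+01,  2.53010434e+01,  1.08947960e-02,
        1.18694188e-04,  5.41878563e-06]), 'eef_pos': array([0.13410261, 0.48109717, 0.23048264]), 'tool_rot': array([-1.79890936e+02,  9.23511766e-04,  1.64422555e+02]), 'ft_force': array([ 0.32124801,  0.00129247, -0.32467943]), 'wrist_torque': array([ 0.01121243, -0.03057213, -0.01222921]), 'finger_force': 0.0, 'grip_width': 0.08564724092256203}
```

View pics/top0.png

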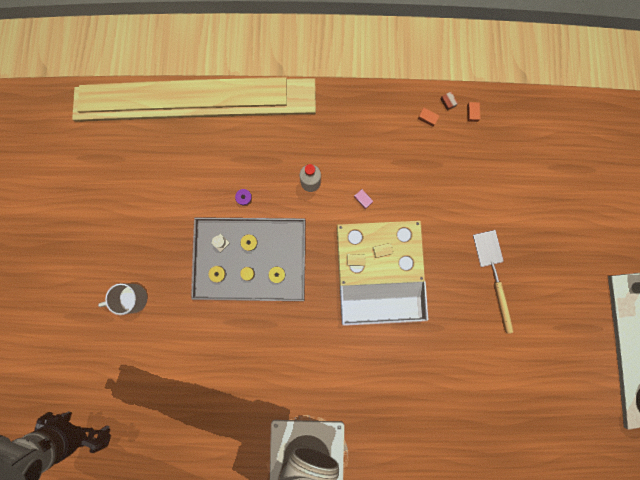

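View pics/scene0.png

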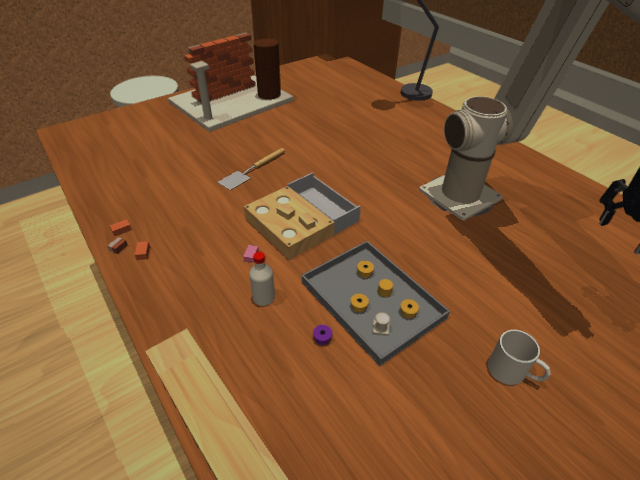

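Top view shows yellow ring parts at (248,242), (217,274) and (277,275). These fit the bushes: brass with a dark centre hole. (247,274) has no hole, so it is the puck, and (220,242) is the capital. The purple ring at (244,197) and pink block at (363,198) are look-alikes. Offcuts are at (356,260) and (383,250) on the plinth. I'll measure and confirm in one crop.

```bash
cat > meas.py <<'E'
from h import *
import sys
def blobs(m,lo,hi):
    c,_=cv2.findContours(m,cv2.RETR_EXTERNAL,cv2.CHAIN_APPROX_NONE);return [x for x in c if lo<cv2.contourArea(x)<hi]
def cen(c):
    M=cv2.moments(c);return (M["m10"]/M["m00"],M["m01"]/M["m00"])
def bushes(im):
    hsv=cv2.cvtColor(im,cv2.COLOR_BGR2HSV);m=cv2.inRange(hsv,(15,150,110),(32,255,255))
    k=np.ones((3,3),np.uint8);m=cv2.morphologyEx(m,cv2.MORPH_CLOSE,k)
    return [(cen(c),cv2.contourArea(c)) for c in blobs(m,60,900)]
E
python3 - <<'E'
from meas import *
im=cv2.imread("pics/top0.png")
for c,a in bushes(im): print("brass",np.round(c,1),a,ray("top",[c],.03).round(4))
hsv=cv2.cvtColor(im,cv2.COLOR_BGR2HSV)
m=cv2.inRange(hsv,(0,0,190),(180,60,255));m[:, :335]=0;m[:,430:]=0;m[280:]=0;m[:220]=0
for c in blobs(m,60,400): print("bore",np.round(cen(c),1),cv2.contourArea(c),ray("top",[cen(c)],.044).round(4))
cr=np.vstack([cv2.resize(im[205:335,185:435],(800,416),interpolation=cv2.INTER_CUBIC)]);cv2.imwrite("pics/crop0.png",cr)
for p in[(248,242),(356,260),(383,250)]:print(hsv[p[1]-1,p[0]+5])
E
```

```text
brass [216.6 273.6] 151.5 [[0.4762 0.2503]]
brass [248.  241.8] 146.0 [[0.563  0.1695]]
bore [405.2 262.8] 118.5 [[ 0.515  -0.2475]]
bore [354.8 236.8] 116.5 [[ 0.5809 -0.1142]]
bore [403.3 234.4] 110.0 [[ 0.5899 -0.2424]]
[ 25 152 210]
[ 23 101 210]
[ 23  97 216]
```

View pics/crop0.png

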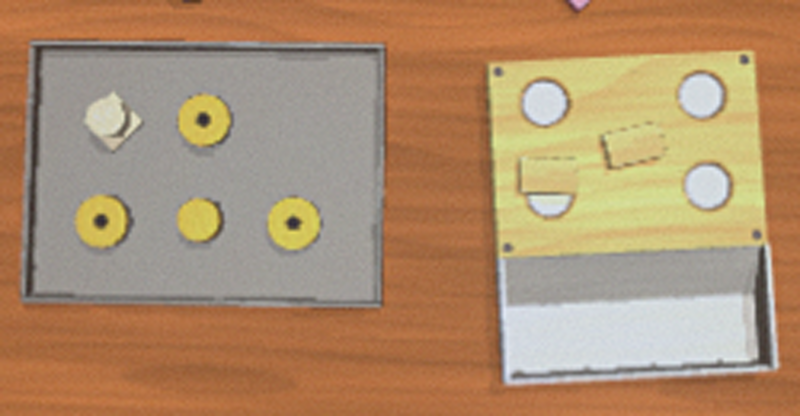

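The crop confirms three ringed bushes with dark holes at px (248,242), (217,274) and (276,274). The puck at (247,274) has no hole. Two plywood offcuts lie on the plinth, one half over bore1.

```bash
python3 - <<'E'
from meas import *
im=cv2.imread("pics/top0.png");g=cv2.cvtColor(im,cv2.COLOR_BGR2GRAY)
hsv=cv2.cvtColor(im,cv2.COLOR_BGR2HSV)
for p in [(217,274),(248,242),(277,275)]:
    s=np.s_[p[1]-12:p[1]+13,p[0]-12:p[0]+13]
    m=cv2.inRange(hsv[s],(15,120,100),(35,255,255));m=cv2.morphologyEx(m,cv2.MORPH_CLOSE,np.ones((5,5),np.uint8))
    c=max(blobs(m,1,999),key=cv2.contourArea);q=np.array(cen(c))+[p[0]-12,p[1]-12]
    print("bush",q.round(1),cv2.contourArea(c),ray("top",[q],.029).round(4))
C=np.array([.5405,-.1811]);a=np.radians(3.95);R=np.array([[np.cos(a),-np.sin(a)],[np.sin(a),np.cos(a)]])
for cr in [[(520,157),(577,157),(575,195),(519,193)],[(602,132),(658,122),(667,152),(611,167)]]:
    px=np.array(cr)/3.2+[185,205];w=ray("top",px,.07);print("off plinth mm",((w-C)@R*1000).round(0).tolist(),"c",((w.mean(0)-C)@R*1000).round(0),w.mean(0).round(4))
cr=np.array([(30,42),(385,42),(382,305),(22,302)])/3.2+[185,205];print("tray",ray("top",cr,.03).round(3).tolist())
for n,x,y in [("start A",.03,None)]:pass
P=lambda x,y:(C+R@np.array([x,y])).round(4)
print([P(*b) for b in[(-.03,-.065),(-.03,.065),(.045,-.065),(.045,.065)]])
E
```

```text
bush [216.5 273.6] 181.0 [[0.4761 0.2506]]
bush [248.4 242.1] 177.5 [[0.5621 0.1684]]
bush [276.4 274.3] 176.5 [[0.4783 0.0908]]
off plinth mm [[-1.0, 87.0], [-4.0, 42.0], [-34.0, 45.0], [-30.0, 90.0]] c [-17.  66.] [ 0.5186 -0.1165]
off plinth mm [[15.0, 20.0], [21.0, -25.0], [-3.0, -31.0], [-13.0, 15.0]] c [ 5. -5.] [ 0.546  -0.1861]
tray [[0.624, 0.318], [0.63, 0.018], [0.412, 0.015], [0.406, 0.314]]
[array([ 0.515, -0.248]), array([ 0.5061, -0.1183]), array([ 0.5899, -0.2428]), array([ 0.5809, -0.1132])]
```

{"method": "jog_arm", "body": {
  "motion": [
    [0,0,0.2,0,0,0,0.2],
    [0,0,0.2,0,0,0,0.6],
    [0,0,0,0,0,0,0.6],
    [0,0,0,0,0,0,0.6]
  ],
  "newtons": 40
}}

```text
time_s: 0.6
eef_pos: [0.1342, 0.4815, 0.231]
tool_rot: [-180.0, 0.0, 146.6]
ft_force: [-0.3, 0.3, -0.1]
grip_width: 0.0341
finger_force: 0.0
```

{"method": "jog_arm", "body": {
  "motion": [
    [0,0,0,-0.1067,-0.041,0,0.6],
    [0,0,0,-0.1067,-0.041,0,0.6],
    [0,0,0,-0.1067,-0.041,0,0.6],
    [0,0,0,-0.1067,-0.041,0,0.6],
    [0,0,0,-0.1067,-0.041,0,0.6],
    [0,0,0,-0.1067,-0.041,0,0.6],
    [0,0,0,-0.1067,-0.041,0,0.6],
    [0,0,0,-0.1067,-0.041,0,0.6],
    [0,0,0,-0.1067,-0.041,0,0.6],
    [0,0,0,-0.1067,-0.041,0,0.6],
    [0,0,0,-0.1067,-0.041,0,0.6],
    [0,0,0,-0.1067,-0.041,0,0.6],
    [0,0,0,-0.1067,-0.041,0,0.6],
    [0,0,0,-0.1067,-0.041,0,0.6],
    [0,0,0,-0.1067,-0.041,0,0.6],
    [0,0,0,-0.1067,-0.041,0,0.6]
  ]
}}

```text
time_s: 2.6
eef_pos: [0.5588, -0.116, 0.2312]
tool_rot: [180.0, -0.0, 146.5]
ft_force: [0.2, 0.9, 0.2]
grip_width: 0.0342
finger_force: 0.0
```

{"method": "jog_arm", "body": {
  "motion": [
    [0,0,0.22,0,0,0,0.6],
    [0,0,0.22,0,0,0,0.6],
    [0,0,0.22,0,0,0,0.6],
    [0,0,0.22,0,0,0,0.6],
    [0,0,0.22,0,0,0,0.6],
    [0,0,0.22,0,0,0,0.6],
    [0,0,0.22,0,0,0,0.6],
    [0,0,0.22,0,0,0,0.6],
    [0,0,0.22,0,0,0,0.6],
    [0,0,0.22,0,0,0,0.6],
    [0,0,0.22,0,0,0,0.6],
    [0,0,0.22,0,0,0,0.6],
    [0,0,0.22,0,0,0,0.6],
    [0,0,0.22,0,0,0,0.6],
    [0,0,0.09,0,0,0,0.6],
    [0,0,0,0,0,0,0.6]
  ]
}}

```text
time_s: 4.6
eef_pos: [0.558, -0.1146, 0.2312]
tool_rot: [-180.0, 0.0, 3.9]
ft_force: [-0.3, -0.3, -0.1]
grip_width: 0.0345
finger_force: 0.0
```

```bash
python3 -c "
from h import *
s=manip.state();print(s['joint_pos'].round(1),s['eef_pos'].round(4),s['tool_rot'])
cv2.imwrite('pics/scene1.png',cv2.resize(manip.capture('scene')[130:290,200:400],(800,600)))"
```

```text
[-11.6  21.8  11.4  79.6  -0.  164.5] [ 0.558  -0.1146  0.2312] [-1.79995630e+02  1.65995387e-02  3.90114005e+00]
```

View pics/scene1.png

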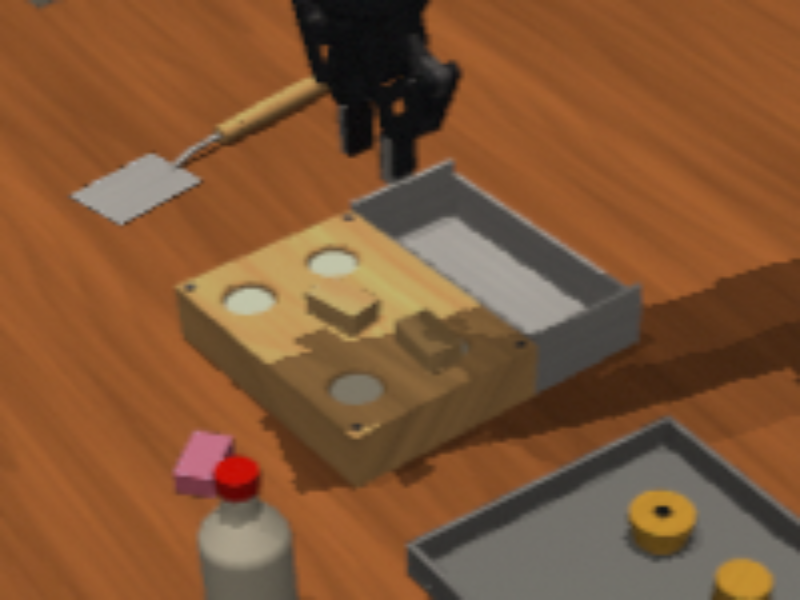

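The view shows open plinth top, both offcuts clear of each other, and fingers above; offcut A (crop 428,340) is first.

{"method": "jog_arm", "body": {
  "motion": [
    [0,0,0,0.005,0,0.11,0.6],
    [0,0,0,0,0,0.11,0.6],
    [0,0,0,0,0,0.11,0.6],
    [0,0,0,0,0,0.108,0.6],
    [0,0,0,0,0,0,0.6]
  ]
}}

```text
time_s: 5.28
eef_pos: [0.558, -0.114, 0.0535]
tool_rot: [-179.9, 0.3, 3.9]
ft_force: [-0.4, 0.4, 0.3]
grip_width: 0.034
finger_force: 0.0
```

{"method": "jog_arm", "body": {
  "motion": [
    [0,0,0,-0.03,0,0,0.6],
    [0,0,0,-0.03,0,0,0.6],
    [0,0,0,-0.03,0,0,0.6],
    [0,0,0,-0.03,0,0,0.6],
    [0,0,0,-0.03,0,0,0.6],
    [0,0,0,-0.03,0,0,0.6],
    [0,0,0,-0.03,0,0,0.6],
    [0,0,0,-0.03,0,0,0.6],
    [0,0,0,-0.015,0,0,0.6],
    [0,0,0,0,0,0,0.6],
    [0,0,0,0,0,0,0.6]
  ]
}}

```text
time_s: 6.65
eef_pos: [0.4588, -0.1213, 0.0562]
tool_rot: [180.0, -0.0, 3.8]
ft_force: [0.3, -0.4, 0.7]
grip_width: 0.0342
finger_force: 0.0
```

{"method": "jog_arm", "body": {
  "motion": [
    [0,0,0,0,0,-0.08,0.6],
    [0,0,0,0,0,-0.08,0.6],
    [0,0,0,0.1,0.06,0,0.6],
    [0,0,0,0.1,0.06,0,0.6],
    [0,0,0,0.1,0.056,0,0.6],
    [0,0,0,0.003,0,0,0.6],
    [0,0,0,0,0,0.08,0.6],
    [0,0,0,0,0,0.08,0.6],
    [0,0,0,0,0,0,0.6]
  ]
}}

```text
time_s: 7.78
eef_pos: [0.5806, -0.1821, 0.0532]
tool_rot: [-179.8, 0.4, 3.8]
ft_force: [-0.1, 1.2, 0.8]
grip_width: 0.0341
finger_force: 0.0
```

```bash
python3 -c "
from h import *
s=manip.state();print(s['eef_pos'].round(4))
cv2.imwrite('pics/scene2.png',cv2.resize(manip.capture('scene')[130:290,200:400],(800,600)))"
```

```text
[ 0.5806 -0.1821  0.0532]
```

View pics/scene2.png

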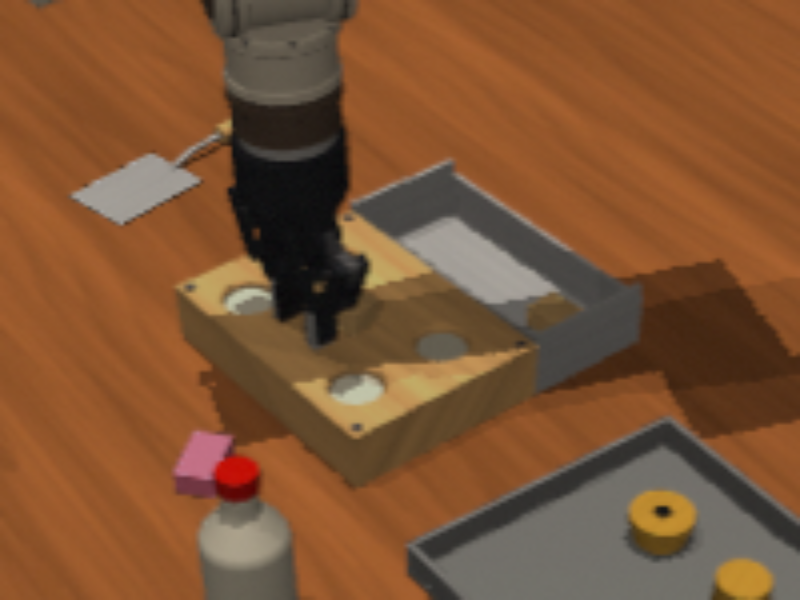

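Offcut A is in the chute (crop 553,312); the fingers stand behind offcut B. Now push B.

{"method": "jog_arm", "body": {
  "motion": [
    [0,0,0,-0.03,0,0,0.6],
    [0,0,0,-0.03,0,0,0.6],
    [0,0,0,-0.03,0,0,0.6],
    [0,0,0,-0.03,0,0,0.6],
    [0,0,0,-0.03,0,0,0.6],
    [0,0,0,-0.03,0,0,0.6],
    [0,0,0,-0.03,0,0,0.6],
    [0,0,0,-0.03,0,0,0.6],
    [0,0,0,-0.03,0,0,0.6],
    [0,0,0,-0.022,0,0,0.6],
    [0,0,0,0,0,0,0.6],
    [0,0,0,0,0,0,0.6],
    [0,0,0,0,0,-0.12,0.6],
    [0,0,0,0,0,-0.12,0.6],
    [0,0,0,0,0,-0.12,0.4]
  ]
}}

```text
time_s: 9.7
eef_pos: [0.4677, -0.1911, 0.2016]
tool_rot: [180.0, -0.0, 3.8]
ft_force: [-0.1, -0.5, -0.3]
grip_width: 0.0503
finger_force: 0.0
```

{"method": "jog_arm", "body": {
  "motion": [
    [0,0,0,0.0124,-0.117,0,0.25],
    [0,0,0,0.0124,-0.117,0,0.25],
    [0,0,0,0.0124,-0.117,0,0.25],
    [0,0,0,0.0124,-0.117,0,0.25],
    [0,0,0,0.0124,-0.117,0,0.25],
    [0,0,0,0.0124,-0.117,0,0.25],
    [0,0,-0.2227,0,0,0,0.25],
    [0,0,-0.2227,0,0,0,0.25],
    [0,0,-0.2227,0,0,0,0.25],
    [0,0,-0.2227,0,0,0,0.25],
    [0,0,-0.2227,0,0,0,0.25],
    [0,0,-0.2227,0,0,0,0.25],
    [0,0,-0.2227,0,0,0,0.25],
    [0,0,-0.2227,0,0,0,0.25],
    [0,0,-0.2227,0,0,0,0.25],
    [0,0,0,0,0,0,0.25]
  ]
}}

```text
time_s: 11.7
eef_pos: [0.4817, 0.0594, 0.2003]
tool_rot: [-180.0, -1.5, 96.2]
ft_force: [0.8, -0.1, 0.2]
grip_width: 0.0643
finger_force: 0.0
```

```bash
python3 - <<'E'
from meas import *
s=manip.state();print(s['eef_pos'].round(4),s['tool_rot'].round(2))
im=manip.capture('top');cv2.imwrite('pics/top1.png',im)
hsv=cv2.cvtColor(im,cv2.COLOR_BGR2HSV)
m=cv2.inRange(hsv,(0,0,120),(180,70,255));m[:, :335]=0;m[:,425:]=0;m[283:]=0;m[:222]=0
for c in blobs(m,60,400): print("bore",np.round(cen(c),1),cv2.contourArea(c),ray("top",[cen(c)],.047).round(4))
cv2.imwrite('pics/crop1.png',cv2.resize(im[205:335,185:435],(800,416),interpolation=cv2.INTER_CUBIC))
E
```

```text
[0.4817 0.0594 0.2003] [-179.99   -1.45   96.24]
bore [356.3 265.1] 145.5 [[ 0.5063 -0.1187]]
bore [405.6 262.7] 141.5 [[ 0.5151 -0.248 ]]
bore [354.6 236.7] 140.0 [[ 0.5809 -0.1134]]
bore [403.6 234.4] 138.5 [[ 0.5896 -0.2428]]
```

View pics/crop1.png

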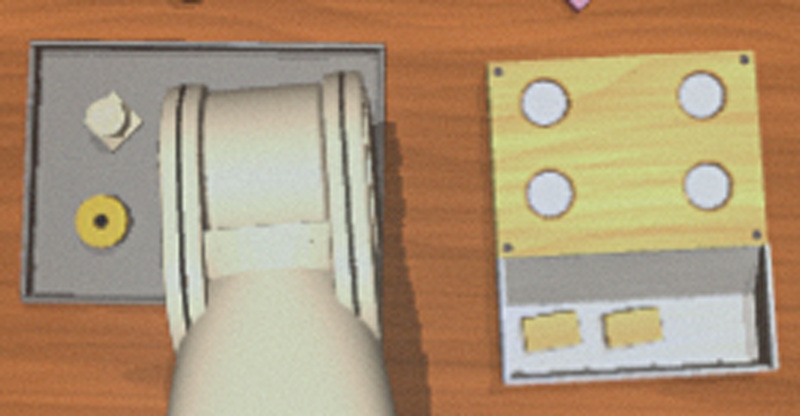

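Both offcuts lie in the chute (crop 550,330 and 632,328), and all four bores are clear and agree with the fit. Let the arm settle, then read the pose.

{"method": "jog_arm", "body": {
  "motion": [
    [0,0,0,0,0,0,0.25],
    [0,0,0,0,0,0,0.25]
  ]
}}

```text
time_s: 12.0
eef_pos: [0.4813, 0.0597, 0.2004]
tool_rot: [-180.0, -1.4, 96.4]
ft_force: [-0.2, 0.0, 0.2]
grip_width: 0.0642
finger_force: 0.0
```

{"method": "jog_arm", "body": {
  "motion": [
    [0,-0.031,0.053,0,0,0,0.25],
    [0,0,0,0.078,-0.002,0,0.25],
    [0,0,0,0,0,0.09,0.25],
    [0,0,0,0,0,0.09,0.25],
    [0,0,0,0,0,0.09,0.25],
    [0,0,0,0,0,0.09,0.25],
    [0,0,0,0,0,0,0.25]
  ]
}}

```text
time_s: 12.88
eef_pos: [0.4754, 0.0905, 0.054]
tool_rot: [-179.6, -0.0, 94.0]
ft_force: [-0.5, -0.2, 0.1]
grip_width: 0.064
finger_force: 0.0
```

```bash
python3 -c "
from h import *
s=manip.state();print(s['eef_pos'].round(4),s['tool_rot'],s['joint_pos'].round(1))
cv2.imwrite('pics/scene3.png',cv2.resize(manip.capture('scene')[200:360,280:480],(800,600)))"
```

```text
[0.4754 0.0905 0.054 ] [-1.79575272e+02 -3.21344534e-03  9.40129529e+01] [ 10.7  21.3 -18.   51.2   0.1  96.7]
```

View pics/scene3.png

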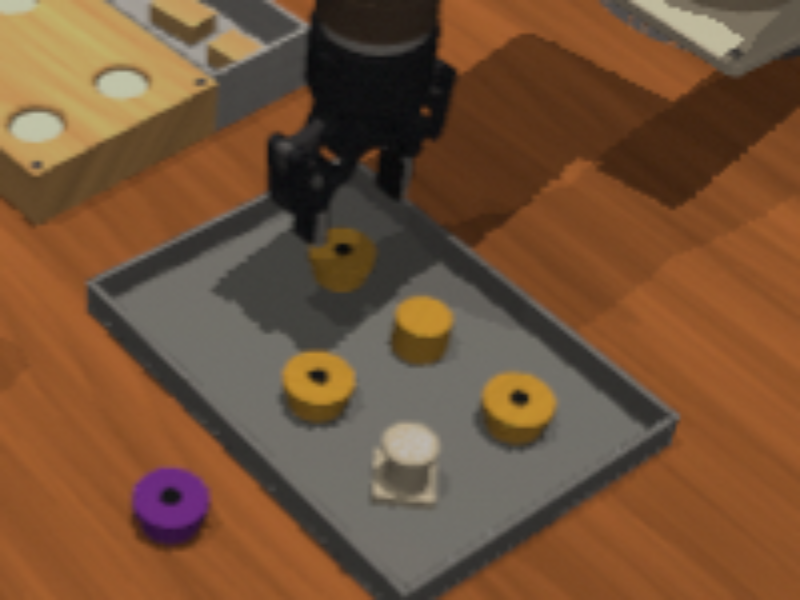

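The fingers stand above the first bush (crop 343,250), which still stands in place. Descend and grip.

{"method": "jog_arm", "body": {
  "motion": [
    [0,0,0,0,0.006,0.055,0.25],
    [0,0,0,0,0,0.052,0.25],
    [0,0,0,0,0,0,0.25],
    [0,0,0,0,0,0,0.25]
  ],
  "newtons": 60
}}

```text
time_s: 13.42
eef_pos: [0.4819, 0.0914, 0.0153]
tool_rot: [179.9, -0.1, 94.0]
ft_force: [-0.4, -0.3, -0.1]
grip_width: 0.0639
finger_force: 0.0
```

{"method": "jog_arm", "body": {
  "motion": [
    [0,0,0,0,0,0,0.6],
    [0,0,0,0,0,0,1],
    [0,0,0,0,0,0,1],
    [0,0,0,0,0,0,1],
    [0,0,0,0,0,0,1]
  ],
  "newtons": 60
}}

```text
time_s: 14.05
eef_pos: [0.4816, 0.0914, 0.0154]
tool_rot: [179.9, -0.1, 94.0]
ft_force: [-1.3, 0.1, 7.7]
grip_width: 0.0415
finger_force: 59.6
```

{"method": "jog_arm", "body": {
  "motion": [
    [0,0,0,0,0,-0.02,1],
    [0,0,0,0,0,-0.06,1],
    [0,0,0,0,0,-0.1,1],
    [0,0,0,0,0,-0.1,1],
    [0,0,0,0,0,0,1],
    [0,0,0,0,0,0,1]
  ]
}}

```text
time_s: 14.8
eef_pos: [0.4802, 0.091, 0.1254]
tool_rot: [-179.9, -0.0, 94.0]
ft_force: [0.2, 0.0, -1.3]
grip_width: 0.0413
finger_force: 60.9
```

```bash
python3 -c "
from h import *
s=manip.state();print(s['eef_pos'].round(4),s['tool_rot'],s['joint_pos'].round(1))
p=proj('scene',[s['eef_pos']])[0].astype(int);print(p)
cv2.imwrite('pics/scene4.png',cv2.resize(manip.capture('scene')[p[1]-45:p[1]+45,p[0]-60:p[0]+60],(800,600)))"
```

```text
[0.4802 0.091  0.1254] [-1.79937448e+02 -4.56666973e-02  9.40368460e+01] [ 10.7  16.8 -12.1  61.1   0.1  96.7]
[368 239]
```

View pics/scene4.png

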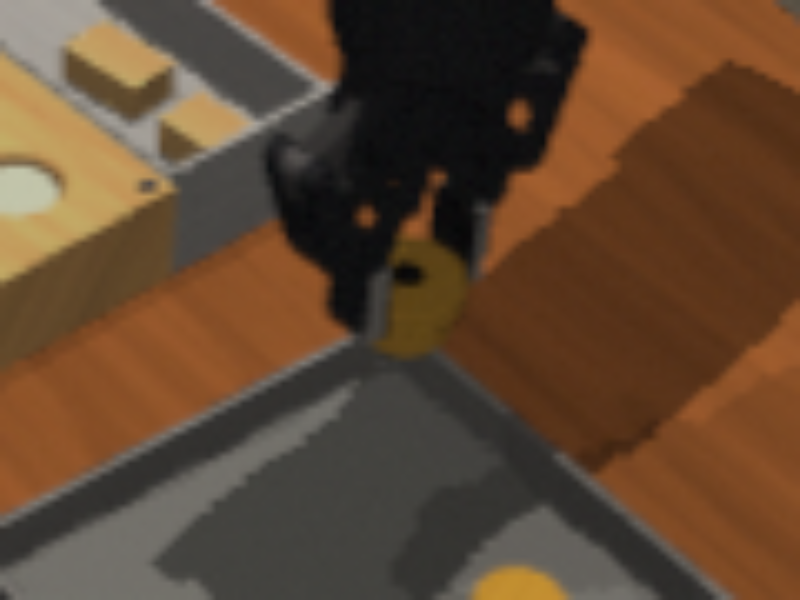

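The bush is held level between the pads, hole at crop (407,272). Carry it over bore3.

{"method": "jog_arm", "body": {
  "motion": [
    [0,0,0,-0.1054,0.0441,0,1],
    [0,0,0,-0.1054,0.0441,0,1],
    [0,0,0,-0.1054,0.0441,0,1],
    [0,0,0,-0.1054,0.0441,0,1],
    [0,0,0,-0.1054,0.0441,0,1],
    [0,0,0,0,0,0,1],
    [0,0,0,0,0,0,1],
    [0,0,0,0,0,0,1]
  ]
}}

```text
time_s: 15.85
eef_pos: [0.5824, -0.1118, 0.1246]
tool_rot: [-179.8, -0.1, 94.1]
ft_force: [-0.5, 0.5, -0.1]
grip_width: 0.0412
finger_force: 61.0
```

{"method": "jog_arm", "body": {
  "motion": [
    [0,0,0,-0.0033,0.001,0.05,1],
    [0,0,0,0,0,0.05,1],
    [0,0,0,0,0,0.04,1],
    [0,0,0,0,0,0,1],
    [0,0,0,0,0,0,1]
  ]
}}

```text
time_s: 16.48
eef_pos: [0.5843, -0.114, 0.07]
tool_rot: [180.0, -0.0, 94.1]
ft_force: [-0.5, 0.1, -1.5]
grip_width: 0.0411
finger_force: 61.0
```

```bash
python3 -c "
from h import *
s=manip.state();print(s['eef_pos'].round(4))
p=proj('scene',[s['eef_pos']])[0].astype(int);print(p)
cv2.imwrite('pics/scene5.png',cv2.resize(manip.capture('scene')[p[1]-45:p[1]+45,p[0]-60:p[0]+60],(800,600)))"
```

```text
[ 0.5843 -0.114   0.07  ]
[287 227]
```

View pics/scene5.png

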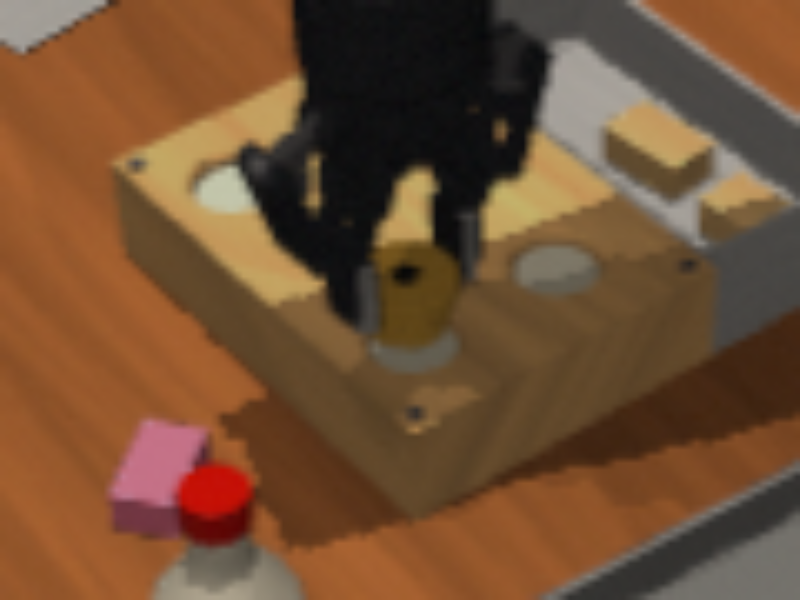

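The bush (crop 415,290) hangs right above bore3. Lower it into the mouth.

{"method": "jog_arm", "body": {
  "motion": [
    [0,0,0,0.002,-0.0025,0.013,1],
    [0,0,0,0,0,0.01,1],
    [0,0,0,0,0,0.005,1],
    [0,0,0,0,0,0.005,1],
    [0,0,0,0,0,0,1],
    [0,0,0,0,0,0,1]
  ]
}}

```text
time_s: 17.27
eef_pos: [0.5829, -0.1136, 0.0562]
tool_rot: [-180.0, -0.0, 94.0]
ft_force: [0.8, -0.5, -0.5]
grip_width: 0.0414
finger_force: 61.0
```

{"method": "jog_arm", "body": {
  "motion": [
    [0,0,0,0,0,0.0025,1],
    [0,0,0,0,0,0.0025,1],
    [0,0,0,0,0,0,1],
    [0,0,0,0,0,0,1]
  ]
}}

```text
time_s: 17.77
eef_pos: [0.5829, -0.1136, 0.0545]
tool_rot: [-180.0, -0.0, 94.0]
ft_force: [-0.5, 0.2, 3.2]
grip_width: 0.0413
finger_force: 61.3
```

{"method": "jog_arm", "body": {
  "motion": [
    [0,0,0,0,0,0,0.3],
    [0,0,0,0,0,0,0.25],
    [0,0,0,0,0,0,0.25],
    [0,0,0,0,0,-0.04,0.25],
    [0,0,0,0,0,-0.05,0.25],
    [0,0,0,0,0,0,1],
    [0,0,0,0,0,0,1],
    [0,0,0,0,0,0,1],
    [0,0,0,0,0,0,1],
    [0,0,0,0,0,0,1]
  ]
}}

```text
time_s: 19.02
eef_pos: [0.5825, -0.1135, 0.0897]
tool_rot: [-179.9, -0.1, 94.0]
ft_force: [-0.4, -0.9, -0.6]
grip_width: 0.0001
finger_force: 0.0
```

```bash
python3 -c "
from h import *
s=manip.state();print(s['eef_pos'].round(4),s['grip_width'],s['ft_force'])
p=proj('scene',[s['eef_pos']])[0].astype(int);print(p)
cv2.imwrite('pics/scene6.png',cv2.resize(manip.capture('scene')[p[1]-45:p[1]+45,p[0]-60:p[0]+60],(800,600)))"
```

```text
[ 0.5825 -0.1135  0.0897] 0.00011092635474399603 [-0.43818532 -0.85378974 -0.60887236]
[288 221]
```

View pics/scene6.png

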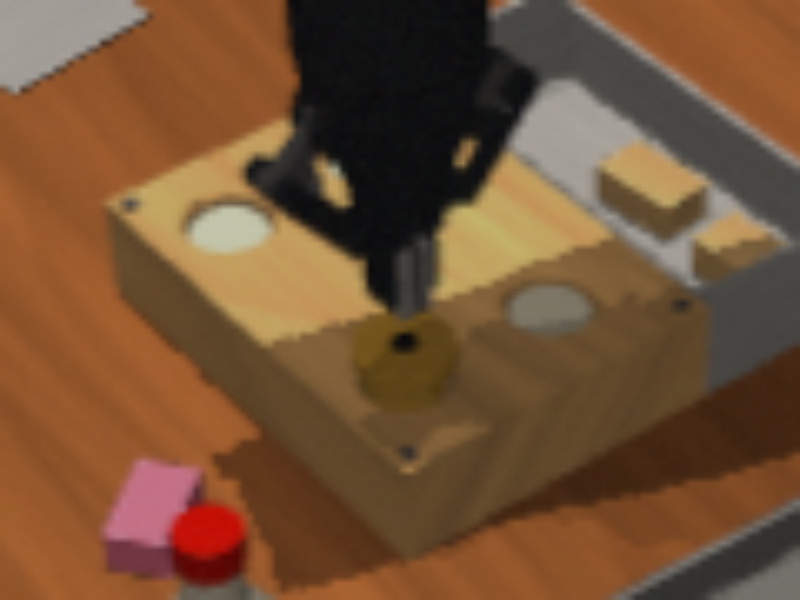

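The bush sits level on the collar in bore3 (crop 405,355) with the shut fingers above its centre. Press down.

{"method": "jog_arm", "body": {
  "motion": [
    [0,0,0,0,0,0.02,1],
    [0,0,0,0,0,0.02,1],
    [0,0,0,0,0,0.005,1],
    [0,0,0,0,0,0.0025,1],
    [0,0,0,0,0,0.0025,1],
    [0,0,0,0,0,0.0025,1],
    [0,0,0,0,0,0.0025,1],
    [0,0,0,0,0,0,1]
  ]
}}

```text
time_s: 20.08
eef_pos: [0.5831, -0.1136, 0.069]
tool_rot: [180.0, -0.0, 94.0]
ft_force: [-1.4, 0.3, 4.9]
grip_width: -0.0001
finger_force: 2.4
```

{"method": "jog_arm", "body": {
  "motion": [
    [0,0,0,0,0,0.0025,1],
    [0,0,0,0,0,0.0025,1],
    [0,0,0,0,0,0.0025,1],
    [0,0,0,0,0,0.0025,1],
    [0,0,0,0,0,0.0025,1],
    [0,0,0,0,0,0.0025,1],
    [0,0,0,0,0,0,1]
  ]
}}

```text
time_s: 20.95
eef_pos: [0.5831, -0.1136, 0.0631]
tool_rot: [180.0, -0.0, 94.0]
ft_force: [-1.7, 1.0, 5.8]
grip_width: 0.0
finger_force: 3.0
```

{"method": "jog_arm", "body": {
  "motion": [
    [0,0,0,0,0,0.0025,1],
    [0,0,0,0,0,0.0025,1],
    [0,0,0,0,0,0.0025,1],
    [0,0,0,0,0,0,1]
  ]
}}

```text
time_s: 21.45
eef_pos: [0.5831, -0.1136, 0.0601]
tool_rot: [180.0, -0.0, 94.0]
ft_force: [-1.9, 0.9, 5.4]
grip_width: -0.0002
finger_force: 3.0
```

{"method": "jog_arm", "body": {
  "motion": [
    [0,0,0,0,0,0.0015,1],
    [0,0,0,0,0,0,1]
  ]
}}

```text
time_s: 21.7
eef_pos: [0.5831, -0.1136, 0.0596]
tool_rot: [180.0, -0.0, 94.0]
ft_force: [-1.7, 1.0, 6.4]
grip_width: 0.0001
finger_force: 3.1
```

{"method": "jog_arm", "body": {
  "motion": [
    [0,0,0,0,0,0.0012,1],
    [0,0,0,0,0,0,1]
  ]
}}

```text
time_s: 21.95
eef_pos: [0.5831, -0.1136, 0.0591]
tool_rot: [180.0, -0.0, 94.0]
ft_force: [-2.0, 0.0, 6.5]
grip_width: -0.0001
finger_force: 3.2
```

{"method": "jog_arm", "body": {
  "motion": [
    [0,0,0,0,0,0.0012,1],
    [0,0,0,0,0,0,1]
  ]
}}

```text
time_s: 22.2
eef_pos: [0.5831, -0.1136, 0.0591]
tool_rot: [180.0, -0.0, 94.0]
ft_force: [-3.6, -0.3, 8.4]
grip_width: -0.0002
finger_force: 4.3
```

{"method": "jog_arm", "body": {
  "motion": [
    [0,0,0,0,0,0.0012,1],
    [0,0,0,0,0,0,1]
  ]
}}

```text
time_s: 22.45
eef_pos: [0.5831, -0.1136, 0.0591]
tool_rot: [179.9, -0.0, 94.0]
ft_force: [-4.0, 0.9, 10.9]
grip_width: -0.0004
finger_force: 5.5
```

Force rises while the height stays at 59.1 mm, so the first bush is home. Lift off and look at the tray again.

{"method": "jog_arm", "body": {
  "motion": [
    [0,0,0,0,0,-0.08,1],
    [0,0,0,0,0,-0.12,0.25],
    [0,0,0,0,0,-0.1,0.25],
    [0,0,0,0,0,0,0.25]
  ]
}}

```text
time_s: 22.95
eef_pos: [0.5856, -0.1141, 0.1813]
tool_rot: [179.6, 0.1, 94.0]
ft_force: [0.3, -0.4, -0.0]
grip_width: 0.0546
finger_force: 0.0
```

```bash
cat >> meas.py <<'E'
def tray(im):
    hsv=cv2.cvtColor(im,cv2.COLOR_BGR2HSV)
    m=cv2.inRange(hsv,(15,120,100),(35,255,255));m=cv2.morphologyEx(m,cv2.MORPH_CLOSE,np.ones((5,5),np.uint8))
    m[:,:185]=0;m[:,310:]=0;m[:210]=0;m[305:]=0
    for c in blobs(m,60,400):
        q=cen(c);i,j=int(round(q[1])),int(round(q[0]));print("brass",np.round(q,1),cv2.contourArea(c),"hole gray",im[i-2:i+3,j-2:j+3].max(2).min(),ray("top",[q],.029).round(4))
E
python3 -c "
from meas import *
print(manip.state()['eef_pos'].round(4));im=manip.capture('top');tray(im);cv2.imwrite('pics/top2.png',im)"
```

```text
[ 0.5856 -0.1141  0.1813]
brass [246.9 273.2] 120.0 hole gray 200 [[0.4793 0.1694]]
brass [227.6 269.6] 182.0 hole gray 51 [[0.4876 0.2213]]
brass [248.4 242.1] 177.5 hole gray 52 [[0.5621 0.1684]]
```

The bush at the far end has been knocked to px (227.6,269.6). It has a hole; the holeless puck is at (247,273). Next bush: (248.4,242.1).

{"method": "jog_arm", "body": {
  "motion": [
    [0,0,0,0.1013,-0.0006,0,0.25],
    [0,0,0,0.1013,-0.0006,0,0.25],
    [0,0,0,0.1013,-0.0006,0,0.25],
    [0,0,0,0.1013,-0.0006,0,0.25],
    [0,0,0,0.1013,-0.0006,0,0.25],
    [0,0,0,0.1013,-0.0006,0,0.25],
    [0,0,0,0.1013,-0.0006,0,0.25],
    [0,0,0,0,0,0.09,0.25],
    [0,0,0,0,0,0.09,0.25],
    [0,0,0,0,0,0.09,0.25],
    [0,0,0,0,0,0.05,0.25],
    [0,0,0,0,0,0,0.25],
    [0,0,0,0,0,0,0.25]
  ]
}}

```text
time_s: 24.62
eef_pos: [0.5611, 0.1693, 0.0493]
tool_rot: [-179.9, -0.0, 94.0]
ft_force: [-0.3, -0.6, 0.1]
grip_width: 0.0643
finger_force: 0.0
```

{"method": "jog_arm", "body": {
  "motion": [
    [0,0,0,-0.0018,0.006,0.045,0.25],
    [0,0,0,0,0,0.04,0.25],
    [0,0,0,0,0,0,0.25],
    [0,0,0,0,0,0,0.6],
    [0,0,0,0,0,0,1],
    [0,0,0,0,0,0,1],
    [0,0,0,0,0,0,1],
    [0,0,0,0,0,0,1]
  ],
  "newtons": 60
}}

```text
time_s: 25.62
eef_pos: [0.564, 0.169, 0.0159]
tool_rot: [180.0, -0.1, 94.0]
ft_force: [-0.0, 0.4, 3.2]
grip_width: 0.0418
finger_force: 60.9
```

{"method": "jog_arm", "body": {
  "motion": [
    [0,0,0,0,0,-0.03,1],
    [0,0,0,0,0,-0.08,1],
    [0,0,0,0,0,-0.1,1],
    [0,0,0,0,0,-0.065,1],
    [0,0,0,-0.1145,0,0,1],
    [0,0,0,-0.1145,0,0,1],
    [0,0,0,-0.1145,0,0,1],
    [0,0,0,-0.1145,0,0,1],
    [0,0,0,-0.1145,0,0,1],
    [0,0,0,-0.1145,0,0,1],
    [0,0,0,-0.1145,0,0,1],
    [0,0,0,-0.1145,0,0,1],
    [0,0,0,-0.1145,-0.003,0,1],
    [0,0,0,0,0,0,1],
    [0,0,0,0,0,0,1],
    [0,0,0,0,0,0,1]
  ]
}}

```text
time_s: 27.62
eef_pos: [0.5914, -0.2412, 0.125]
tool_rot: [-179.9, -0.1, 94.1]
ft_force: [-0.0, -0.2, -2.6]
grip_width: 0.0411
finger_force: 61.0
```

{"method": "jog_arm", "body": {
  "motion": [
    [0,0,0,-0.0025,0.001,0.05,1],
    [0,0,0,0,0,0.05,1],
    [0,0,0,0,0,0.045,1],
    [0,0,0,0,0,0.01,1],
    [0,0,0,0,0,0,1],
    [0,0,0,0,0,0,1],
    [0,0,0,0,0,0,1]
  ]
}}

```text
time_s: 28.5
eef_pos: [0.5925, -0.2437, 0.064]
tool_rot: [180.0, -0.0, 94.0]
ft_force: [-0.1, 0.0, -1.3]
grip_width: 0.0414
finger_force: 61.0
```

{"method": "jog_arm", "body": {
  "motion": [
    [0,0,0,0.0035,-0.002,0.005,1],
    [0,0,0,0,0,0.0075,1],
    [0,0,0,0,0,0.005,1],
    [0,0,0,0,0,0,1],
    [0,0,0,0,0,0,1]
  ]
}}

```text
time_s: 29.12
eef_pos: [0.591, -0.2422, 0.056]
tool_rot: [-180.0, -0.0, 94.0]
ft_force: [0.1, -0.7, -1.6]
grip_width: 0.0413
finger_force: 61.0
```

{"method": "jog_arm", "body": {
  "motion": [
    [0,0,0,0,0,0.0025,1],
    [0,0,0,0,0,0.0025,1],
    [0,0,0,0,0,0,1],
    [0,0,0,0,0,0,1]
  ]
}}

```text
time_s: 29.62
eef_pos: [0.5912, -0.2422, 0.0548]
tool_rot: [-180.0, -0.0, 94.0]
ft_force: [-1.7, 0.7, 5.4]
grip_width: 0.0412
finger_force: 61.5
```

On the collar at the expected height. Release, rise, shut, press.

{"method": "jog_arm", "body": {
  "motion": [
    [0,0,0,0,0,0,0.3],
    [0,0,0,0,0,0,0.25],
    [0,0,0,0,0,0,0.25],
    [0,0,0,0,0,-0.04,0.25],
    [0,0,0,0,0,-0.05,0.25],
    [0,0,0,0,0,0,1],
    [0,0,0,0,0,0,1],
    [0,0,0,0,0,0,1],
    [0,0,0,0,0,0,1],
    [0,0,0,0,0,0,1]
  ]
}}

```text
time_s: 30.88
eef_pos: [0.5907, -0.2421, 0.0895]
tool_rot: [-179.9, -0.1, 94.0]
ft_force: [0.6, 0.2, 0.0]
grip_width: 0.0
finger_force: 0.0
```

{"method": "jog_arm", "body": {
  "motion": [
    [0,0,0,0,0,0.02,1],
    [0,0,0,0,0,0.02,1],
    [0,0,0,0,0,0.005,1],
    [0,0,0,0,0,0.0025,1],
    [0,0,0,0,0,0.0025,1],
    [0,0,0,0,0,0.0025,1],
    [0,0,0,0,0,0.0025,1],
    [0,0,0,0,0,0.0025,1],
    [0,0,0,0,0,0.0025,1],
    [0,0,0,0,0,0.0025,1],
    [0,0,0,0,0,0.0025,1],
    [0,0,0,0,0,0,1]
  ]
}}

```text
time_s: 32.38
eef_pos: [0.5913, -0.2423, 0.0654]
tool_rot: [180.0, -0.0, 94.0]
ft_force: [-2.1, 1.1, 6.1]
grip_width: 0.0001
finger_force: 2.8
```

{"method": "jog_arm", "body": {
  "motion": [
    [0,0,0,0,0,0.0025,1],
    [0,0,0,0,0,0.0025,1],
    [0,0,0,0,0,0.0025,1],
    [0,0,0,0,0,0.0025,1],
    [0,0,0,0,0,0.0025,1],
    [0,0,0,0,0,0.0015,1],
    [0,0,0,0,0,0,1]
  ]
}}

```text
time_s: 33.25
eef_pos: [0.5913, -0.2422, 0.0598]
tool_rot: [180.0, -0.0, 94.0]
ft_force: [-1.3, 0.4, 6.3]
grip_width: -0.0001
finger_force: 2.9
```

{"method": "jog_arm", "body": {
  "motion": [
    [0,0,0,0,0,0.0015,1],
    [0,0,0,0,0,0,1]
  ]
}}

```text
time_s: 33.5
eef_pos: [0.5912, -0.2423, 0.0592]
tool_rot: [180.0, -0.0, 94.0]
ft_force: [-0.8, 1.5, 5.6]
grip_width: 0.0002
finger_force: 2.9
```

{"method": "jog_arm", "body": {
  "motion": [
    [0,0,0,0,0,0.0015,1],
    [0,0,0,0,0,0,1]
  ]
}}

```text
time_s: 33.75
eef_pos: [0.5913, -0.2423, 0.0591]
tool_rot: [180.0, -0.0, 94.0]
ft_force: [-2.3, 1.0, 7.9]
grip_width: 0.0002
finger_force: 4.0
```

{"method": "jog_arm", "body": {
  "motion": [
    [0,0,0,0,0,0.0015,1],
    [0,0,0,0,0,0,1]
  ]
}}

```text
time_s: 34.0
eef_pos: [0.5913, -0.2423, 0.0591]
tool_rot: [179.9, 0.0, 94.0]
ft_force: [-4.4, 1.0, 10.4]
grip_width: 0.0001
finger_force: 5.3
```

{"method": "jog_arm", "body": {
  "motion": [
    [0,0,0,0,0,-0.08,1],
    [0,0,0,0,0,-0.12,0.25],
    [0,0,0,0,0,-0.1,0.25],
    [0,0,0,0,0,0,0.25]
  ]
}}

```text
time_s: 34.5
eef_pos: [0.5936, -0.2433, 0.1815]
tool_rot: [179.6, 0.2, 94.0]
ft_force: [-0.3, -0.8, 2.0]
grip_width: 0.0539
finger_force: 0.0
```

```bash
python3 -c "
from meas import *
print(manip.state()['eef_pos'].round(4));im=manip.capture('top');tray(im)"
```

```text
[ 0.5936 -0.2433  0.1815]
brass [246.9 273.2] 120.0 hole gray 203 [[0.4793 0.1694]]
brass [227.6 269.6] 182.0 hole gray 54 [[0.4876 0.2213]]
```

Second bush home. The third stands at (.4876,.2213).

{"method": "jog_arm", "body": {
  "motion": [
    [0,0,0,0.1178,-0.0178,0,0.25],
    [0,0,0,0.1178,-0.0178,0,0.25],
    [0,0,0,0.1178,-0.0178,0,0.25],
    [0,0,0,0.1178,-0.0178,0,0.25],
    [0,0,0,0.1178,-0.0178,0,0.25],
    [0,0,0,0.1178,-0.0178,0,0.25],
    [0,0,0,0.1178,-0.0178,0,0.25],
    [0,0,0,0.1178,-0.0178,0,0.25],
    [0,0,0,0.1178,-0.0178,0,0.25],
    [0,0,0,0.1178,-0.0178,0,0.25],
    [0,0,0,0,0,0.09,0.25],
    [0,0,0,0,0,0.09,0.25],
    [0,0,0,0,0,0.09,0.25],
    [0,0,0,0,0,0.05,0.25],
    [0,0,0,0,0,0,0.25],
    [0,0,0,0,0,0,0.25]
  ]
}}

```text
time_s: 36.55
eef_pos: [0.4867, 0.2228, 0.0491]
tool_rot: [-179.9, -0.0, 94.0]
ft_force: [0.2, 0.4, -0.2]
grip_width: 0.0644
finger_force: 0.0
```

{"method": "jog_arm", "body": {
  "motion": [
    [0,0,0,-0.0025,0.006,0.045,0.25],
    [0,0,0,0,0,0.04,0.25],
    [0,0,0,0,0,0,0.25],
    [0,0,0,0,0,0,0.6],
    [0,0,0,0,0,0,1],
    [0,0,0,0,0,0,1],
    [0,0,0,0,0,0,1],
    [0,0,0,0,0,0,1]
  ],
  "newtons": 60
}}

```text
time_s: 37.55
eef_pos: [0.4898, 0.2224, 0.0161]
tool_rot: [180.0, -0.1, 94.0]
ft_force: [-0.2, -0.9, 5.8]
grip_width: 0.0416
finger_force: 60.9
```

{"method": "jog_arm", "body": {
  "motion": [
    [0,0,0,0,0,-0.03,1],
    [0,0,0,0,0,-0.08,1],
    [0,0,0,0,0,-0.1,1],
    [0,0,0,0,0,-0.065,1],
    [0,0,0,-0.1064,-0.002,0,1],
    [0,0,0,-0.1064,-0.002,0,1],
    [0,0,0,-0.1064,-0.002,0,1],
    [0,0,0,-0.1064,-0.002,0,1],
    [0,0,0,-0.1064,-0.002,0,1],
    [0,0,0,-0.1064,-0.002,0,1],
    [0,0,0,-0.1064,-0.002,0,1],
    [0,0,0,-0.1064,0,0,1],
    [0,0,0,0,0,0,1],
    [0,0,0,0,0,0,1],
    [0,0,0,0,0,0,1]
  ]
}}

```text
time_s: 39.42
eef_pos: [0.5075, -0.1169, 0.1248]
tool_rot: [-179.9, -0.1, 94.1]
ft_force: [-0.3, 0.4, -1.9]
grip_width: 0.0413
finger_force: 61.0
```

{"method": "jog_arm", "body": {
  "motion": [
    [0,0,0,0,0,0.05,1],
    [0,0,0,0,0,0.05,1],
    [0,0,0,0,0,0.045,1],
    [0,0,0,0,0,0.01,1],
    [0,0,0,0,0,0,1],
    [0,0,0,0,0,0,1],
    [0,0,0,0,0,0,1]
  ]
}}

```text
time_s: 40.3
eef_pos: [0.5082, -0.1181, 0.0635]
tool_rot: [180.0, -0.0, 94.0]
ft_force: [0.4, 0.3, -1.0]
grip_width: 0.0411
finger_force: 61.0
```

{"method": "jog_arm", "body": {
  "motion": [
    [0,0,0,0.0012,0,0.005,1],
    [0,0,0,0,0,0.0075,1],
    [0,0,0,0,0,0.005,1],
    [0,0,0,0,0,0,1],
    [0,0,0,0,0,0,1]
  ]
}}

```text
time_s: 40.92
eef_pos: [0.5076, -0.1175, 0.0557]
tool_rot: [-179.9, -0.0, 94.0]
ft_force: [-0.1, -0.8, -1.6]
grip_width: 0.0415
finger_force: 61.0
```

{"method": "jog_arm", "body": {
  "motion": [
    [0,0,0,0,0,0.0025,1],
    [0,0,0,0,0,0.0015,1],
    [0,0,0,0,0,0,1],
    [0,0,0,0,0,0,1]
  ]
}}

```text
time_s: 41.42
eef_pos: [0.5078, -0.1176, 0.055]
tool_rot: [180.0, -0.0, 94.0]
ft_force: [-1.6, 0.1, 6.1]
grip_width: 0.0413
finger_force: 61.4
```

{"method": "jog_arm", "body": {
  "motion": [
    [0,0,0,0,0,0,0.3],
    [0,0,0,0,0,0,0.25],
    [0,0,0,0,0,0,0.25],
    [0,0,0,0,0,-0.04,0.25],
    [0,0,0,0,0,-0.05,0.25],
    [0,0,0,0,0,0,1],
    [0,0,0,0,0,0,1],
    [0,0,0,0,0,0,1],
    [0,0,0,0,0,0,1],
    [0,0,0,0,0,0,1]
  ]
}}

```text
time_s: 42.68
eef_pos: [0.5074, -0.1175, 0.0898]
tool_rot: [-179.9, -0.1, 94.0]
ft_force: [0.6, -0.4, 0.1]
grip_width: 0.0001
finger_force: 0.0
```

{"method": "jog_arm", "body": {
  "motion": [
    [0,0,0,0,0,0.02,1],
    [0,0,0,0,0,0.02,1],
    [0,0,0,0,0,0.005,1],
    [0,0,0,0,0,0.0025,1],
    [0,0,0,0,0,0.0025,1],
    [0,0,0,0,0,0.0025,1],
    [0,0,0,0,0,0.0025,1],
    [0,0,0,0,0,0.0025,1],
    [0,0,0,0,0,0.0025,1],
    [0,0,0,0,0,0.0025,1],
    [0,0,0,0,0,0.0025,1],
    [0,0,0,0,0,0,1]
  ]
}}

```text
time_s: 44.18
eef_pos: [0.5079, -0.1176, 0.0651]
tool_rot: [180.0, -0.0, 94.0]
ft_force: [-1.1, 0.6, 4.9]
grip_width: -0.0003
finger_force: 2.7
```

{"method": "jog_arm", "body": {
  "motion": [
    [0,0,0,0,0,0.0025,1],
    [0,0,0,0,0,0.0025,1],
    [0,0,0,0,0,0.0025,1],
    [0,0,0,0,0,0.0025,1],
    [0,0,0,0,0,0.0025,1],
    [0,0,0,0,0,0.0015,1],
    [0,0,0,0,0,0,1]
  ]
}}

```text
time_s: 45.05
eef_pos: [0.5079, -0.1176, 0.0595]
tool_rot: [180.0, -0.0, 94.0]
ft_force: [-2.4, 0.9, 5.7]
grip_width: -0.0002
finger_force: 2.8
```

{"method": "jog_arm", "body": {
  "motion": [
    [0,0,0,0,0,0.0015,1],
    [0,0,0,0,0,0,1]
  ]
}}

```text
time_s: 45.3
eef_pos: [0.5078, -0.1176, 0.0591]
tool_rot: [180.0, -0.0, 94.0]
ft_force: [-2.4, 0.7, 6.4]
grip_width: 0.0001
finger_force: 3.3
```

{"method": "jog_arm", "body": {
  "motion": [
    [0,0,0,0,0,0.0015,1],
    [0,0,0,0,0,0,1]
  ]
}}

```text
time_s: 45.55
eef_pos: [0.5079, -0.1176, 0.059]
tool_rot: [180.0, -0.0, 94.0]
ft_force: [-3.9, 0.6, 10.2]
grip_width: -0.0001
finger_force: 5.1
```

{"method": "jog_arm", "body": {
  "motion": [
    [0,0,0,0,0,0.0012,1],
    [0,0,0,0,0,0,1]
  ]
}}

```text
time_s: 45.8
eef_pos: [0.5079, -0.1176, 0.059]
tool_rot: [180.0, -0.0, 94.0]
ft_force: [-4.5, 0.4, 12.5]
grip_width: -0.0002
finger_force: 6.6
```

Third home. Lift away and check everything.

{"method": "jog_arm", "body": {
  "motion": [
    [0,0,0,0,0,-0.08,1],
    [0,0,0,0,0,-0.12,1],
    [0,0,0,0,0,-0.12,1],
    [0,0,0,0,0,-0.12,1],
    [0,0,0,0.11,-0.08,0,1],
    [0,0,0,0.11,-0.08,0,1],
    [0,0,0,0,0,0,1],
    [0,0,0,0,0,0,1],
    [0,0,0,0,0,0,1]
  ]
}}

```text
time_s: 46.92
eef_pos: [0.4386, -0.035, 0.233]
tool_rot: [-180.0, -0.0, 94.0]
ft_force: [0.7, 0.7, 0.1]
grip_width: -0.0001
finger_force: 0.0
```

```bash
python3 - <<'E'
from h import *
t=manip.capture('top')[170:335,185:435];s=manip.capture('scene')[130:390,200:480]
cv2.imwrite('pics/fin.png',np.hstack([cv2.resize(t,(400,264)),cv2.resize(s,(284,264))]).repeat(1,0)) 
cv2.imwrite('pics/fin.png',np.vstack([cv2.resize(t,(500,330),interpolation=cv2.INTER_CUBIC),cv2.copyMakeBorder(s,0,0,0,220,0)]))
E
```

```text
(no output)
```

View pics/fin.png

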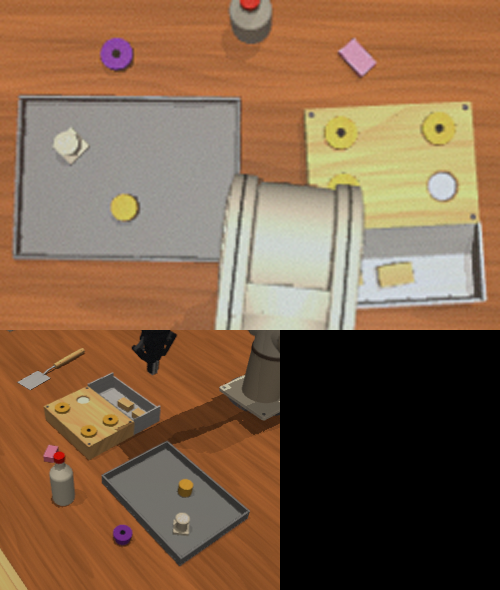

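The three bushes sit flush in their bores, at crop (62,407), (110,420) and (89,431). Both offcuts are in the chute, the puck and capital are in the tray, and the bystanders have not moved.

```bash
python3 -c "
from cell import manip
print(manip.finish_job())"
```

```text
the job is handed in; nothing more can be done
None
```

I handed the job in: both offcuts are in the chute and all three bushes are pressed home with at most about 12.5 N. The puck and column piece are still in the tray, and the bystanders are undisturbed; the hand-in returned no verdict.

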